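# Photograph the stereoscope septum boards side by side and rack them in the cabinet

### The arm

A 6-joint arm with a two-finger parallel gripper is mounted at the origin on the work surface. World frame = base frame: x ahead of the robot, y to its left, z up, the work surface at z = 0. Lengths are in m, angles in rad, forces in N, time in s.
With the tool pointing down it reaches from about 0.35 to 0.975 m from the base axis. Payload 4.9 kg.
Tool frame: the origin (TCP) lies at the very end of the fingers, on their centre line; the grasp point (between the pads) lies 19 mm behind it; z points along the fingers, y is the line along which they close (so a half turn about z gives the same grasp; the last joint's range is limited). The gripper opens to 85 mm and grips with 20 to 120 N. Pads are 22 mm wide; open, the fingers measure 114 mm over their backs; the gripper's body (76 mm by 85 mm) begins 54 mm behind the grasp point. The pads swing forward as they close: fully open they stand 13 mm farther back than shut.
Start: joints at [-1.361, 0.053, 1.613, -0, 1.476, -0.119], TCP at [0.202, -0.592, 0.231] pointing down, gripper open.
Joint ranges: [-3.01, 3.01], [-1.01, 2.22], [0.06, 2.58], [-1.02, 4.17], [0.09, 2.62], [-3.14, 3.14]. Speed limits (rad/s): [2.57, 2.57, 3.14, 3.14, 3.14, 3.14].

### API

Orientations are given as a unit quaternion [w, x, y, z].
In Python, from plant import monitor, vision, manip gives the robot as it stands. The module is installed in compiled form; this text tells all that it offers.
- The arm moves only by the tool arm_command, never from a script. Its argument "rows" is a list of rows, each a list of 3 entries, a list of its own where there are three numbers: the finger opening in mm, from 0 to 85.4, then the shift along the world's x, y, z in units of 30 cm (1.0 is 30 cm), then the turn, a rotation vector about the world's x, y, z in units of pi/2 rad (1.0 is pi/2 rad). In form: [[claw, [x, y, z], [wx, wy, wz]], ...]. A call has 1 to 12 rows; each row is the pose to reach, as a shift and turn from the pose commanded when the call began; what a row does not reach only later rows make up. A row lasts 1/12 s, in which the tool goes at most 41.7 mm and 7.16 degrees, less where a joint would pass 70% of its speed; a pose out of reach is approached as far as the arm can. A call with a number of a shift or a turn outside -1 to 1 is refused whole. A call with a gripper value outside its range is refused whole. The fingers move at their own pace and stop on an object; the grip force is fixed at half the most. Time passes only in rows, so rows that repeat a pose let the fingers close. It gives the time, the measured TCP pose, the force, the opening and the grip force at its end, in the units of the state.
- monitor.state(): the state, without advancing time (a new reading comes with each control period).
- vision.grab_frame(name): name is "scene" or "side" or "wrist"; returns a dict with "color" (480x640x3 uint8, red, green, blue), "z_map" (480x640 float32, m along the optical axis (not along the pixel's ray), 0 where there is no reading), "mtx" (3x3 intrinsics, pixels), "R" (3x3) and "t" (3): a world point X has camera coordinates R X + t. Camera axes: x right, y down, z forward; pixel columns grow to the right and rows downward; lengths in m; the calibration is good to about 2 mm. A picture is of the moment at which its call begins.
- manip.job_done(): hands the job in; it is judged then, once.
The state is a dict: "time": time; "joint_pos": joint angles; "joint_vel": joint speeds; "joint_efforts": joint torques, N m; "tool_pos": TCP position; "tool_rot": TCP orientation; "contact_force": force on the tool from outside, world axes, zero at the start; "ft_torque": the same for the moment, N m; "gripper_width": opening from 0.0 (shut) to 1.0 (fully open); "grasp_force": force on a finger pad.
Only numpy, scipy, OpenCV 4.12 (cv2) and the standard library are available. Lean on these libraries where they do the work, as an engineer would, in place of code of your own. Each camera call takes 0.05 s, during which the arm holds its last target. There are 200 camera calls.

### The job

Slide the cabinet's door fully open first. Then take the septum boards that are on the table in the order ebony, boxwood, red lacquer, and show each one to the microscope: hold it upright, centred before the lens with its middle about 95 mm from it, turning it to bring first the front face with the bone disc, then the brass-capped end, then the plain back square to the lens, each held still for a second. Stand every board on its foot in a slot of its own in the cabinet, either way round, and finally slide the door fully shut; do not bump the microscope or disturb the eyepiece frame, the lenses or the scraper.

Things in the scene. Friction and masses are not known exactly. Their poses are not given: they have to be found in the camera images.
- cabinet: low mahogany cabinet, fixed, 290 (its x) x 232 (y) x 100 mm high, front to -x. Origin: on the table under the centre of the front bay, 75 mm behind the front face. Bay: open-topped, 130 (x) x 212 (y) inside, walls 10, floor 8 mm above the table; four rails 12 high, 22 wide leave three slots along x, 36 wide, 58 mm apart in y. The door slides over the closed rear part.
- slot0 (a point): centre of the floor of the slot at -y in the cabinet; axes as the cabinet
- slot1 (a point): centre of the floor of the middle slot; axes as the cabinet
- slot2 (a point): centre of the floor of the slot at +y; axes as the cabinet
- cab_door (a joint): slide of the cabinet's flat top door, m: 0 = shut (bay covered), 0.145 = fully open (pushed along the cabinet's +x, bay clear). The door is a board 146 x 222 x 8 mm with its top 108 mm above the table. It stays where it is left; 1.5 N of friction.
- pull (a point): white bone pull on the door: an upright turned knob 32 mm high, 16 mm thick at the waist and 22 mm at the head, rising from the door's top; this point is on its axis 26 mm above the door's top. It moves with the door; with the door shut it lies 30 mm to the -x side of the bay's centre.
- ebony: black ebony viewer septum: flat board standing on edge, 100 mm long (x), 12 thick (y), 84 high in all, on a heavy brass foot strip 100 x 30 x 12 mm along its lower edge. Origin: centre of the underside; z up. Front face (+y): white bone disc 32 mm across; back (-y) plain; the +x end is capped with brass, the -x end bare. 0.3 to 0.5 kg. May be absent.
- boxwood: pale boxwood viewer septum: flat board standing on edge, 100 mm long (x), 12 thick (y), 84 high in all, on a heavy brass foot strip 100 x 30 x 12 mm along its lower edge. Origin: centre of the underside; z up. Front face (+y): white bone disc 32 mm across; back (-y) plain; the +x end is capped with brass, the -x end bare. 0.3 to 0.5 kg. May be absent.
- lacquer: red-lacquered viewer septum: flat board standing on edge, 100 mm long (x), 12 thick (y), 84 high in all, on a heavy brass foot strip 100 x 30 x 12 mm along its lower edge. Origin: centre of the underside; z up. Front face (+y): white bone disc 32 mm across; back (-y) plain; the +x end is capped with brass, the -x end bare. 0.3 to 0.5 kg. May be absent.
- microscope: digital inspection microscope, fixed: level black barrel 40 mm thick on a post and a round 76 mm foot, 155 mm high in all; it looks along its -x. Origin: on the table below the front of the lens.
- lens (a point): centre of the front of the microscope's lens, 135 mm above the table; x points back into the barrel, so the thing viewed must be on the -x side; z up
- eyepiece_frame: bystander: gilt brass double-ring eyepiece frame, 122 x 58 x 18 mm, lying flat; origin under its centre, rings along its y
- lens_a: bystander: clear plano-convex lens, 52 mm across, 12 mm thick, lying flat side down; origin under its centre
- lens_b: bystander: a second such lens
- scraper: bystander: steel scraper with a dark wood handle, 170 mm long, lying along its x

How it is judged:
On the way, in this order (a step that is already met when the one before it is completed fails the run):
1. the cabinet's sliding door is pushed fully open (value of joint cab_door above 0.132 m), for 0.2 s.
2. the black ebony board's front face (bone disc) is held still and square before the lens (y of lens in the frame of ebony between 0.06 and 0.13 m and x of lens in the frame of ebony between -0.03 and 0.03 m and z of lens in the frame of ebony between 0.012 and 0.076 m and x of ebony in the frame of lens between -0.14 and -0.05 m and angle between the y axis of ebony and the x axis of lens, either way round below 0.26 rad and linear speed of ebony below 0.03 m/s and angular speed of ebony below 0.3 rad/s), for 0.5 s.
3. the black ebony board's brass-capped end is held still and square before the lens (x of lens in the frame of ebony between 0.06 and 0.13 m and y of lens in the frame of ebony between -0.03 and 0.03 m and z of lens in the frame of ebony between 0.012 and 0.076 m and x of ebony in the frame of lens between -0.14 and -0.05 m and angle between the x axis of ebony and the x axis of lens, either way round below 0.26 rad and linear speed of ebony below 0.03 m/s and angular speed of ebony below 0.3 rad/s), for 0.5 s.
4. the black ebony board's plain back face is held still and square before the lens (y of lens in the frame of ebony between -0.13 and -0.06 m and x of lens in the frame of ebony between -0.03 and 0.03 m and z of lens in the frame of ebony between 0.012 and 0.076 m and x of ebony in the frame of lens between -0.14 and -0.05 m and angle between the y axis of ebony and the x axis of lens, either way round below 0.26 rad and linear speed of ebony below 0.03 m/s and angular speed of ebony below 0.3 rad/s), for 0.5 s.
5. the pale boxwood board's front face (bone disc) is held still and square before the lens (y of lens in the frame of boxwood between 0.06 and 0.13 m and x of lens in the frame of boxwood between -0.03 and 0.03 m and z of lens in the frame of boxwood between 0.012 and 0.076 m and x of boxwood in the frame of lens between -0.14 and -0.05 m and angle between the y axis of boxwood and the x axis of lens, either way round below 0.26 rad and linear speed of boxwood below 0.03 m/s and angular speed of boxwood below 0.3 rad/s), for 0.5 s.
6. the pale boxwood board's brass-capped end is held still and square before the lens (x of lens in the frame of boxwood between 0.06 and 0.13 m and y of lens in the frame of boxwood between -0.03 and 0.03 m and z of lens in the frame of boxwood between 0.012 and 0.076 m and x of boxwood in the frame of lens between -0.14 and -0.05 m and angle between the x axis of boxwood and the x axis of lens, either way round below 0.26 rad and linear speed of boxwood below 0.03 m/s and angular speed of boxwood below 0.3 rad/s), for 0.5 s.
7. the pale boxwood board's plain back face is held still and square before the lens (y of lens in the frame of boxwood between -0.13 and -0.06 m and x of lens in the frame of boxwood between -0.03 and 0.03 m and z of lens in the frame of boxwood between 0.012 and 0.076 m and x of boxwood in the frame of lens between -0.14 and -0.05 m and angle between the y axis of boxwood and the x axis of lens, either way round below 0.26 rad and linear speed of boxwood below 0.03 m/s and angular speed of boxwood below 0.3 rad/s), for 0.5 s.
8. the red-lacquered board's front face (bone disc) is held still and square before the lens (y of lens in the frame of lacquer between 0.06 and 0.13 m and x of lens in the frame of lacquer between -0.03 and 0.03 m and z of lens in the frame of lacquer between 0.012 and 0.076 m and x of lacquer in the frame of lens between -0.14 and -0.05 m and angle between the y axis of lacquer and the x axis of lens, either way round below 0.26 rad and linear speed of lacquer below 0.03 m/s and angular speed of lacquer below 0.3 rad/s), for 0.5 s.
9. the red-lacquered board's brass-capped end is held still and square before the lens (x of lens in the frame of lacquer between 0.06 and 0.13 m and y of lens in the frame of lacquer between -0.03 and 0.03 m and z of lens in the frame of lacquer between 0.012 and 0.076 m and x of lacquer in the frame of lens between -0.14 and -0.05 m and angle between the x axis of lacquer and the x axis of lens, either way round below 0.26 rad and linear speed of lacquer below 0.03 m/s and angular speed of lacquer below 0.3 rad/s), for 0.5 s.
10. the red-lacquered board's plain back face is held still and square before the lens (y of lens in the frame of lacquer between -0.13 and -0.06 m and x of lens in the frame of lacquer between -0.03 and 0.03 m and z of lens in the frame of lacquer between 0.012 and 0.076 m and x of lacquer in the frame of lens between -0.14 and -0.05 m and angle between the y axis of lacquer and the x axis of lens, either way round below 0.26 rad and linear speed of lacquer below 0.03 m/s and angular speed of lacquer below 0.3 rad/s), for 0.5 s.
At the end, for the whole second after the job is handed in: The door is shut to within 10 mm, and every board present stands on its foot on the floor of a slot (within 8 mm of the slot's middle line, 18 mm along it, upright to 7 degrees, length along the slot), at rest (value of joint cab_door below 0.01 m and (y of ebony in the frame of slot0 between -0.008 and 0.008 m or y of ebony in the frame of slot1 between -0.008 and 0.008 m or y of ebony in the frame of slot2 between -0.008 and 0.008 m) and x of ebony in the frame of slot1 between -0.018 and 0.018 m and z of ebony in the frame of slot1 between -0.004 and 0.005 m and angle between each of ebony, boxwood, lacquer's own z axis and vertical below 0.12 rad and angle between the x axis of each of ebony, boxwood, lacquer and the x axis of slot1, either way round below 0.2 rad and linear speed of each of ebony, boxwood, lacquer below 0.02 m/s and (y of boxwood in the frame of slot0 between -0.008 and 0.008 m or y of boxwood in the frame of slot1 between -0.008 and 0.008 m or y of boxwood in the frame of slot2 between -0.008 and 0.008 m) and x of boxwood in the frame of slot1 between -0.018 and 0.018 m and z of boxwood in the frame of slot1 between -0.004 and 0.005 m and (y of lacquer in the frame of slot0 between -0.008 and 0.008 m or y of lacquer in the frame of slot1 between -0.008 and 0.008 m or y of lacquer in the frame of slot2 between -0.008 and 0.008 m) and x of lacquer in the frame of slot1 between -0.018 and 0.018 m and z of lacquer in the frame of slot1 between -0.004 and 0.005 m); the robot touches nothing.
It fails at once if the microscope is bumped (contact force between microscope and anything else above 3 N).
It fails at once if the eyepiece frame is disturbed by more than 25 mm (distance of eyepiece_frame from where it was at the start of the episode above 0.025 m).
It fails at once if the lens a is disturbed by more than 25 mm (distance of lens_a from where it was at the start of the episode above 0.025 m).
It fails at once if the lens b is disturbed by more than 25 mm (distance of lens_b from where it was at the start of the episode above 0.025 m).
It fails at once if the scraper is disturbed by more than 25 mm (distance of scraper from where it was at the start of the episode above 0.025 m).
Of ebony, boxwood, lacquer only 2 to 3 are there at a start; the rules pass over those that are not, and their reading is None.
At some moment in a run one of ebony, boxwood, lacquer may be knocked a few centimetres aside while the robot is not near it.
It also fails if it takes over 210 s, if anything falls off the work surface, if the arm or the gripper's body presses on something with over 40 N, if the wrist force passes 120 N, or if a joint passes its speed limit or range.

## Working session

There is one attempt and no reset: what is moved stays moved. The work goes in short steps, Python scripts to look and compute and a tool call to move; the robot and the scene stay as the last step left them, time stands still between calls to the robot, and variables do not carry over. Pictures are saved under pics/ and viewed, at most 14 in all, crops included, and the job is handed in when it is done.

Besides the shell and the picture viewer there is one more tool, called as name(argument=value, ...), one argument or row to a line, values as JSON. arm_command: Moves the arm, as the interface text tells. Shifts and turns lie within -1 to 1; 1 stands for 30 cm of shift or pi/2 rad of turn. Its arguments: {"type":"object","properties":{"rows":{"type":"array"}},"required":["rows"]}

```bash
mkdir -p pics; cat > h.py <<'E'
import numpy as np, cv2
from plant import monitor, vision, manip
def grab(n):
    f=vision.grab_frame(n); np.savez('/tmp/'+n,**f); return f
def cloud(f):
    z=f['z_map']; v,u=np.indices(z.shape); K=f['mtx']
    c=np.stack([(u-K[0,2])/K[0,0]*z,(v-K[1,2])/K[1,1]*z,z],-1)
    P=(c-f['t'])@f['R']; P[z<=0]=np.nan; return P
E
python3 - <<'E'
from h import *
for n in ['scene','side']:
    f=grab(n); cv2.imwrite(f'pics/{n}0.png',f['color'][...,::-1]); print(n,f['t'],-f['R'].T@f['t'])
s=monitor.state(); print(s)
E
```

```text
scene [-0.38379402 -0.18995935  1.44452476] [ 1.04027529 -0.56678097  0.93092473]
side [0.44224115 0.25393169 0.91173987] [0.11900229 0.70342855 0.76312178]
{'time': 0.1, 'joint_pos': array([-1.36097694e+00,  5.33048336e-02,  1.61414978e+00, -4.59234974e-06,
        1.47601084e+00, -1.18996080e-01]), 'joint_vel': array([-0.00111902, -0.00140708, -0.0032061 , -0.001787  , -0.00234748,
       -0.00037308]), 'joint_efforts': array([ 6.84996630e-04, -3.94904995e+01, -3.71363389e+01, -9.47134458e-05,
        3.89938185e-03,  6.81467171e-06]), 'tool_pos': array([ 0.20170961, -0.59096017,  0.23018141]), 'tool_rot': array([-9.35331984e-04,  9.86514995e-01,  1.63668223e-01, -4.47922148e-05]), 'contact_force': array([0.38303379, 0.03453772, 0.12651743]), 'ft_torque': array([-0.05164921,  0.02497682, -0.05023932]), 'grasp_force': 0.0, 'gripper_width': 0.9997580297990433}
```

View pics/scene0.png

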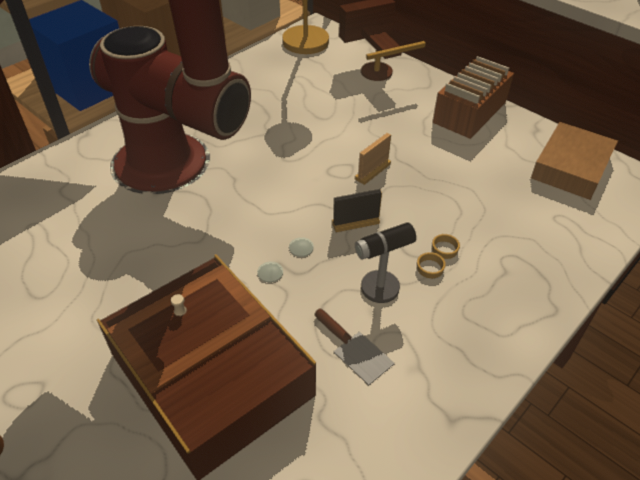

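View pics/side0.png

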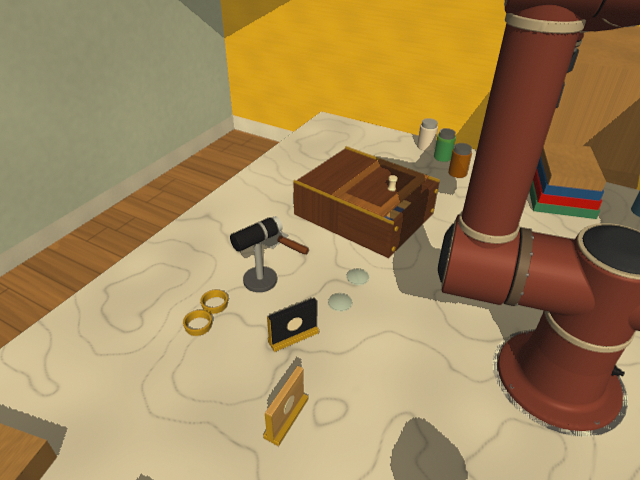

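Two boards are visible. Ebony is at scene (357,210) and side (293,322), with its disc facing the side camera. Boxwood is at scene (374,158) and side (286,405). I see no lacquer board. The microscope barrel is at scene (386,240), the cabinet is at the lower left, and the knob is at scene (178,305).

```bash
cat > m.py <<'E'
from h import *
F={n:dict(np.load(f'/tmp/{n}.npz')) for n in ['scene','side']}
P=np.concatenate([cloud(F[n]).reshape(-1,3) for n in F]); C=np.concatenate([F[n]['color'].reshape(-1,3) for n in F]).astype(int)
src=np.repeat([0,1],480*640)
ok=np.isfinite(P[:,0])&(P[:,2]>.006)&(P[:,2]<.22)&(P[:,0]>.1)&(P[:,0]<1.1)&(abs(P[:,1])<.75)
P,C,src=P[ok],C[ok],src[ok]
E
python3 - <<'E'
from m import *
g=np.zeros((300,240),np.uint8); i=((P[:,1]+.75)/.005).astype(int); j=((P[:,0]-.1)/.005).astype(int)
np.clip(j,0,239,out=j);g[i,j]=1
n,L,st,_=cv2.connectedComponentsWithStats(cv2.morphologyEx(g,cv2.MORPH_CLOSE,np.ones((3,3))))
l=L[i,j]
for k in range(1,n):
    q=P[l==k]
    if len(q)<60: continue
    r=cv2.minAreaRect(q[:,:2].astype(np.float32)*1000)
    print(k,len(q),'min',q.min(0).round(3),'max',q.max(0).round(3),'rect',np.round(r[0],0),np.round(r[1],0),round(r[2],1),'col',C[l==k].mean(0).round())
E
```

```text
1 1976 min [ 0.1   -0.744  0.006] max [ 0.178 -0.528  0.117] rect [ 139. -636.] [ 78. 216.] 0.1 col [109.  78.  48.]
2 509 min [ 0.493 -0.75   0.007] max [ 0.557 -0.693  0.092] rect [ 519. -723.] [57. 58.] 25.5 col [164. 147. 116.]
3 547 min [ 0.423 -0.718  0.006] max [ 0.479 -0.656  0.093] rect [ 452. -683.] [55. 57.] 46.4 col [ 72. 103.  60.]
4 648 min [ 0.353 -0.645  0.006] max [ 0.408 -0.58   0.092] rect [ 379. -614.] [59. 55.] 68.7 col [105.  71.  32.]
9 37353 min [ 0.371 -0.423  0.006] max [ 0.693 -0.15   0.145] rect [ 532. -288.] [241. 296.] 82.4 col [84. 51. 29.]
21 731 min [ 0.577 -0.117  0.006] max [ 0.743 -0.043  0.023] rect [661. -73.] [ 68. 168.] 81.4 col [92. 63. 43.]
25 506 min [ 0.415 -0.086  0.006] max [ 0.464 -0.034  0.015] rect [439. -59.] [47. 49.] 28.9 col [151. 151. 126.]
26 1314 min [ 0.1   -0.056  0.006] max [0.252 0.111 0.22 ] rect [165.  33.] [171. 135.] 17.2 col [63. 41. 32.]
28 526 min [0.412 0.007 0.006] max [0.461 0.058 0.015] rect [437.  33.] [49. 50.] 12.0 col [152. 152. 126.]
29 4266 min [0.584 0.005 0.006] max [0.661 0.119 0.158] rect [621.  61.] [112.  78.] 69.7 col [73. 68. 59.]
36 3360 min [0.434 0.112 0.006] max [0.511 0.213 0.089] rect [474. 162.] [105.  43.] 64.7 col [66. 56. 37.]
39 1331 min [0.626 0.139 0.006] max [0.693 0.265 0.023] rect [659. 202.] [ 58. 125.] 8.3 col [142. 108.  44.]
47 2836 min [0.372 0.265 0.006] max [0.416 0.374 0.091] rect [394. 320.] [109.  43.] 89.8 col [141. 106.  53.]
70 1138 min [0.1   0.543 0.006] max [0.241 0.705 0.126] rect [169. 624.] [160. 139.] 88.0 col [88. 62. 36.]
73 6226 min [0.632 0.551 0.006] max [0.806 0.75  0.056] rect [719. 658.] [141. 193.] 11.1 col [131.  93.  53.]
75 3685 min [0.359 0.57  0.006] max [0.485 0.75  0.116] rect [421. 663.] [114. 181.] 5.2 col [87. 66. 47.]
```

```bash
python3 - <<'E'
from m import *
def box(lo,hi): return np.all((P>lo)&(P<hi),1)
def pr(n,q):
    r=cv2.minAreaRect(q[:,:2].astype(np.float32)*1000); print(n,len(q),np.round(r[0],1),np.round(r[1],1),round(r[2],2),'z',np.percentile(q[:,2],[2,50,98]).round(4))
for n,lo,hi in [('eb',[.42,.10],[.52,.225]),('bx',[.36,.25],[.43,.385])]:
    m=box(lo+[.006],hi+[.1]); q=P[m]
    for a,b in [(.02,.1),(.006,.014),(.077,.1)]:
        for s in (0,1):
            qq=P[m&(src==s)&(P[:,2]>a)&(P[:,2]<b)]
            if len(qq)>20: pr((n,a,s),qq)
    up=P[m&(P[:,2]>.02)]; 
    w=m&(C.min(1)>150)&(P[:,2]>.02); print('disc',P[w].mean(0),w.sum())
    for s in (0,1):
        qq=P[m&(src==s)&(P[:,2]>.02)&(P[:,2]<.072)][:,:2]
        # dominant plane by line fit
        v=cv2.fitLine(qq.astype(np.float32),cv2.DIST_HUBER,0,1e-4,1e-4).ravel(); print('line',s,np.degrees(np.arctan2(v[1],v[0])),v[2:])
# microscope barrel
for s in (0,1):
    m=box([.55,-.02,.11],[.7,.15,.17])&(src==s); q=P[m]; v=cv2.fitLine(q[:,:2].astype(np.float32),cv2.DIST_HUBER,0,1e-4,1e-4).ravel()
    d=v[:2]; t=(q[:,:2]-v[2:])@d; print('scope',s,np.degrees(np.arctan2(d[1],d[0])),v[2:], v[2:]+d*t.min(),v[2:]+d*t.max(),q[:,2].max())
    pr('scopeall',q)
m=box([.55,-.02,.1],[.7,.15,.17]); pr('scope both',P[m])
pr('foot',P[box([.55,-.02,.005],[.7,.15,.025])])
# cabinet
pr('cabtop',P[box([.3,-.45,.09],[.75,-.1,.104])]); pr('door',P[box([.3,-.45,.1055],[.75,-.1,.111])])
pr('rails',P[box([.3,-.45,.1115],[.75,-.1,.12])]) if box([.3,-.45,.1115],[.75,-.1,.12]).sum()>5 else 0
pr('knob',P[box([.3,-.45,.115],[.75,-.1,.15])]);pr('knobhead',P[box([.3,-.45,.13],[.75,-.1,.15])])
for n in F:
    f=F[n]; R=f['R'];print(n,f['mtx'][0,0])
# rectified top view for sanity
E
```

```text
('eb', 0.02, 0) 1224 [473.  161.6] [103.8  20.2] 57.84 z [0.0216 0.0584 0.0856]
('eb', 0.02, 1) 1365 [471.9 164.9] [102.1  16.5] 58.81 z [0.0217 0.0604 0.0855]
('eb', 0.006, 0) 265 [494.1 142.9] [102.   71.4] 48.31 z [0.0062 0.0107 0.0138]
('eb', 0.006, 1) 306 [465.2 170.3] [101.8  28.4] 48.67 z [0.0064 0.0113 0.0138]
('eb', 0.077, 0) 299 [473.5 162.5] [100.6  20.2] 57.84 z [0.0772 0.0828 0.087 ]
('eb', 0.077, 1) 369 [472.1 164.8] [102.   15.5] 59.16 z [0.0778 0.0834 0.0864]
disc [nan nan nan] 0
line 0 58.9246 [0.48013362 0.16758204]
line 1 58.927063 [0.47189575 0.17426673]
('bx', 0.02, 0) 789 [389.4 319.8] [ 16.8 108.9] 0.75 z [0.0217 0.0597 0.0859]
('bx', 0.02, 1) 1299 [388.7 321.3] [ 13.7 102.4] 1.24 z [0.022  0.0668 0.0857]
('bx', 0.006, 0) 188 [398.9 315.8] [103.1  37.9] 77.64 z [0.0063 0.0105 0.0139]
('bx', 0.006, 1) 378 [388.8 320.9] [ 30.1 100.6] 1.35 z [0.0067 0.0117 0.0138]
('bx', 0.077, 0) 215 [389.9 317.5] [ 16.  104.2] 1.25 z [0.0775 0.083  0.0869]
('bx', 0.077, 1) 499 [389.1 321.3] [ 13.3 102.4] 1.53 z [0.0775 0.0837 0.0865]
disc [nan nan nan] 0
line 0 -89.48486 [0.3939
[... 338 characters left out ...]
5343276386
scopeall 1003 [618.2  63.5] [110.2  38.5] 65.88 z [0.1218 0.1468 0.1559]
scope both 2373 [621.9  60.4] [112.3  43.9] 69.08 z [0.1097 0.1478 0.156 ]
foot 1614 [628.6  91. ] [139.4  78.2] 76.6 z [0.007  0.0118 0.0201]
cabtop 14391 [ 531.9 -288.5] [240.3 295.3] 82.3 z [0.0919 0.0997 0.1032]
door 12205 [ 532.7 -286.7] [237.6 290.4] 82.05 z [0.1058 0.1086 0.1108]
rails 500 [ 492. -284.] [221.4 147.2] 83.69 z [0.1115 0.112  0.1183]
knob 276 [ 460.9 -278.2] [22.1 21.1] 74.86 z [0.1158 0.1381 0.1424]
knobhead 188 [ 460.9 -278.2] [22.1 21.1] 74.86 z [0.1306 0.1396 0.1425]
scene 608.0284243752448
side 493.26294088893496<stdin>:12: RuntimeWarning: Mean of empty slice.
  ret = um.true_divide(
```

```bash
python3 - <<'E'
from m import *
a=F['scene']['color'][200:400,300:480];b=F['side']['color'][200:360,170:350]
cv2.imwrite('pics/z.png',np.hstack([cv2.resize(a,(400,444),interpolation=2),cv2.resize(b,(400,444),interpolation=2)])[...,::-1])
m=(P[:,0]>.55)&(P[:,0]<.7)&(P[:,1]>-.02)&(P[:,1]<.15)&(P[:,2]>.006)&(P[:,2]<.016)
for s in (0,1): print(cv2.minEnclosingCircle(P[m&(src==s)][:,:2].astype(np.float32)),(m&(src==s)).sum())
m=(P[:,0]>.55)&(P[:,0]<.7)&(P[:,1]>-.02)&(P[:,1]<.15)&(P[:,2]>.03)&(P[:,2]<.1); print('post',np.median(P[m],0),P[m].min(0),P[m].max(0))
E
```

```text
((0.6445647478103638, 0.08779655396938324), 0.0727105662226677) 892
((0.642634391784668, 0.08781696856021881), 0.06946001201868057) 608
post [0.62245688 0.06101915 0.06579552] [0.61399268 0.05106822 0.03006241] [0.63088691 0.07357218 0.0996327 ]
```

View pics/z.png

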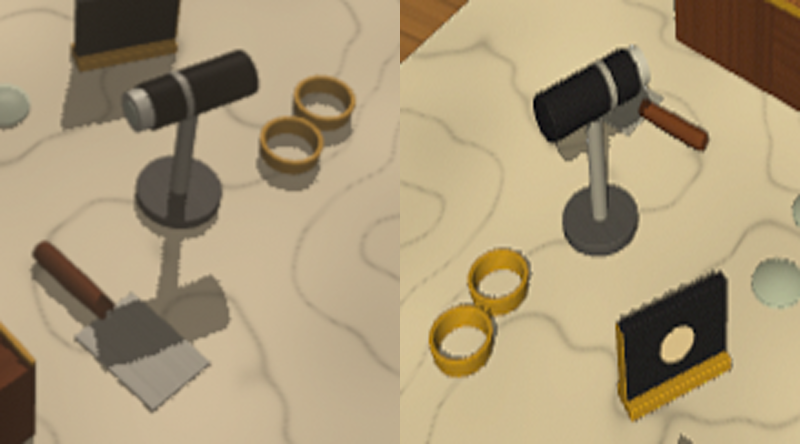

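Ebony's cap end is at the left edge in side view, so its yaw is about +59°. The microscope's silver lens end faces −y and the lens sits at about (0.599, 0.010). The measured knob is 28 mm toward +x from its shut position, so the door is already about 29 mm open. I'll start by moving to the knob.

arm_command(
  rows=[
    [60,[0.43,0.5,0],[0,0,-0.15]],
    [60,[0.43,0.5,0],[0,0,-0.15]],
    [60,[0.43,0.5,0],[0,0,-0.15]],
    [60,[0.43,0.5,0],[0,0,-0.15]],
    [60,[0.86,0.95,0],[0,0,-0.296]],
    [60,[0.86,0.95,0],[0,0,-0.296]],
    [60,[0.86,0.95,0],[0,0,-0.296]],
    [60,[0.86,0.95,0],[0,0,-0.296]],
    [60,[0.86,0.95,0],[0,0,-0.296]],
    [60,[0.86,0.95,0],[0,0,-0.296]],
    [60,[0.86,0.95,0],[0,0,-0.296]],
    [60,[0.86,0.95,0],[0,0,-0.296]],
  ],
)

```text
time: 1.1
tool_pos: [0.4597, -0.3062, 0.2308]
tool_rot: [0.0, 0.998, -0.067, -0.001]
contact_force: [0.4, -0.5, 0.7]
gripper_width: 0.701
grasp_force: 0.0
```

arm_command(
  rows=[
    [60,[0.004,0.094,0],[0,0,0]],
    [60,[0.004,0.094,0],[0,0,0]],
    [60,[0.004,0.094,-0.1],[0,0,0]],
    [60,[0.004,0.094,-0.2],[0,0,0]],
    [60,[0.004,0.094,-0.3],[0,0,0]],
    [60,[0.004,0.094,-0.37],[0,0,0]],
    [60,[0.004,0.094,-0.37],[0,0,0]],
    [10,[0.004,0.094,-0.37],[0,0,0]],
    [10,[0.004,0.094,-0.37],[0,0,0]],
    [10,[0.004,0.094,-0.37],[0,0,0]],
    [10,[0.004,0.094,-0.37],[0,0,0]],
    [10,[0.004,0.094,-0.37],[0,0,0]],
  ],
)

```text
time: 2.1
tool_pos: [0.4622, -0.2793, 0.1231]
tool_rot: [0.001, 0.998, -0.068, 0.002]
contact_force: [-1.1, 1.3, 5.8]
gripper_width: 0.209
grasp_force: 58.3
```

arm_command(
  rows=[
    [10,[0.05,-0.007,0],[0,0,0]],
    [10,[0.1,-0.014,0],[0,0,0]],
    [10,[0.15,-0.02,0],[0,0,0]],
    [10,[0.2,-0.027,0],[0,0,0]],
    [10,[0.25,-0.034,0],[0,0,0]],
    [10,[0.3,-0.041,0],[0,0,0]],
    [10,[0.34,-0.047,0],[0,0,0]],
    [10,[0.37,-0.051,0],[0,0,0]],
    [10,[0.37,-0.051,0],[0,0,0]],
    [10,[0.37,-0.051,0],[0,0,0]],
    [10,[0.37,-0.051,0],[0,0,0]],
    [10,[0.37,-0.051,0],[0,0,0]],
  ],
)

```text
time: 3.1
tool_pos: [0.5738, -0.2944, 0.1232]
tool_rot: [0.001, 0.998, -0.068, 0.003]
contact_force: [1.9, 0.9, 5.7]
gripper_width: 0.208
grasp_force: 59.5
```

arm_command(
  rows=[
    [10,[0.012,-0.002,0],[0,0,0]],
    [10,[0.012,-0.002,0],[0,0,0]],
    [60,[0.012,-0.002,0],[0,0,0]],
    [60,[0.012,-0.002,0],[0,0,0]],
    [60,[0.012,-0.002,0],[0,0,0]],
    [60,[0.012,-0.002,0.1],[0,0,0]],
    [60,[0.012,-0.002,0.2],[0,0,0]],
    [60,[0.012,-0.002,0.3],[0,0,0]],
    [60,[0.012,-0.002,0.42],[0,0,0]],
    [60,[0.012,-0.002,0.42],[0,0,0]],
    [60,[0.012,-0.002,0.42],[0,0,0]],
    [60,[0.012,-0.002,0.42],[0,0,0]],
  ],
)

```text
time: 4.1
tool_pos: [0.5752, -0.2941, 0.2457]
tool_rot: [-0.0, 0.998, -0.068, -0.0]
contact_force: [-0.3, 0.1, -0.6]
gripper_width: 0.705
grasp_force: 0.0
```

```bash
python3 - <<'E'
from h import *
print(monitor.state()['tool_pos'])
for n in ['scene','side']: 
    f=grab(n)
    cv2.imwrite(f'pics/{n}1.png',f['color'][...,::-1])
E
python3 - <<'E'
from m import *
q=P[(P[:,0]>.3)&(P[:,0]<.75)&(P[:,1]<-.1)&(P[:,1]>-.45)&(P[:,2]<.16)]
a=np.radians(-7.8); R=np.array([[np.cos(a),np.sin(a)],[-np.sin(a),np.cos(a)]])
u=(q[:,:2]-[.4626,-.278])@R.T
k=q[:,2]>.125; print('knob',u[k].min(0),u[k].max(0))
# bay: height by y profile
for x0 in (-.05,0.,.05):
  for y in np.arange(-.115,.1151,.01):
    w=(abs(u[:,0]-x0)<.012)&(abs(u[:,1]-y)<.005)
    print(round(1000*np.median(q[w,2])) if w.sum()>2 else '-',end=' ')
  print()
for y0 in (-.09,0,.09):
  for x in np.arange(-.085,.225,.01):
    w=(abs(u[:,1]-y0)<.02)&(abs(u[:,0]-x)<.005); print(round(1000*np.percentile(q[w,2],90)) if w.sum()>2 else '-',end=' ')
  print()
E
```

```text
[ 0.57523931 -0.29411148  0.24572242]
knob [ 0.10377911 -0.01125067] [0.12502005 0.01111374]
98 95 20 20 10 9 9 9 20 20 9 9 9 11 19 20 9 9 8 16 20 20 20 59 
99 62 20 20 13 9 9 10 20 20 10 9 9 12 20 20 9 9 10 17 19 20 57 66 
95 66 20 20 14 8 9 19 19 19 12 - - - - - - - - - - - 96 67 
- 100 100 98 99 96 95 96 91 92 97 99 98 99 99 100 110 110 110 111 111 111 110 111 110 110 110 110 110 110 108 
- 100 98 13 15 18 20 20 18 20 22 16 20 20 20 98 110 110 111 140 141 138 111 111 111 111 111 111 110 110 108 
- 96 80 26 26 24 37 49 85 96 100 101 101 101 102 102 110 110 111 111 110 110 110 110 110 111 111 110 110 110 108
```

View pics/scene1.png

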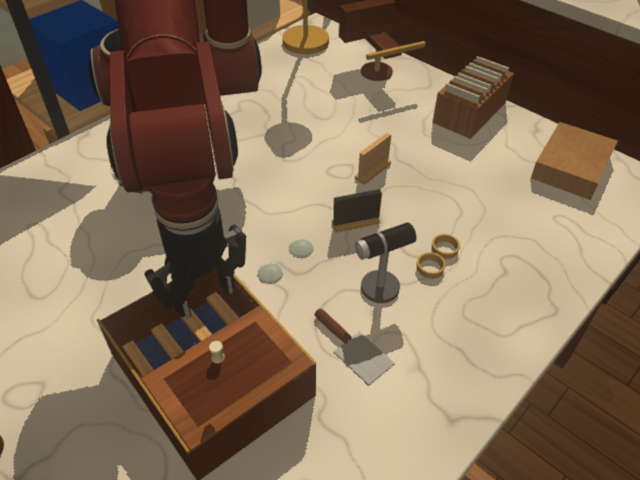

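The door is fully open: q is about 0.144, with the knob at scene (217,350). The bay shows its three slots. Next I'll refine the slot line from the rail tops.

```bash
python3 - <<'E'
from m import *
from scipy.optimize import minimize
m=(P[:,0]>.3)&(P[:,0]<.75)&(P[:,1]<-.1)&(P[:,1]>-.45)
for s in (0,1):
  q=P[m&(src==s)&(P[:,2]<.024)]
  def uv(p):
    a=p[0]; R=np.array([[np.cos(a),np.sin(a)],[-np.sin(a),np.cos(a)]]); return (q[:,:2]-[.4626,-.278])@R.T
  def lab(p):
    u=uv(p); y=u[:,1]-p[1]; k=(abs(u[:,0])<.055)&(abs(y)<.09)
    d=np.abs(y[:,None]-np.array([-.058,0,.058])).min(1)
    return np.mean(np.clip((d[k]-.018)/.0015,-1,1)*np.clip((.0145-q[k,2])/.003,-1,1)) , k.sum()
  best=min((lab((np.radians(a),b))[0],a,b) for a in np.arange(-11,-4,.25) for b in np.arange(-.008,.0081,.0005))
  print(s,best,lab((np.radians(best[1]),best[2]))[1])
# wall outline from tops, both
q=P[m&(P[:,2]>.094)&(P[:,2]<.112)]
print(cv2.minAreaRect(q[:,:2].astype(np.float32)*1000))
for s in (0,1):
  w=m&(src==s)&(P[:,2]>.09)&(P[:,2]<.112); h=P[w]; a=np.radians(-7.8); R=np.array([[np.cos(a),np.sin(a)],[-np.sin(a),np.cos(a)]]); u=(h[:,:2]-[.4626,-.278])@R.T
  print(s,np.percentile(u,[.3,99.7],axis=0))
print(P[(src==0)&(abs(P[:,0]-.474)<.06)&(abs(P[:,1]-.164)<.06)&(P[:,2]>.03)].mean(0))
E
```

```text
0 (np.float64(-0.9020295967180888), np.float64(-8.0), np.float64(-0.000999999999999994)) 2784
1 (np.float64(-0.5611245911030762), np.float64(-6.25), np.float64(-0.003999999999999997)) 519
((533.2879638671875, -287.7842102050781), (239.34963989257812, 297.71002197265625), 81.89768981933594)
0 [[-0.07414347 -0.11727911]
 [ 0.2170088   0.11429012]]
1 [[-0.07467572 -0.11728941]
 [ 0.21758781  0.11832651]]
[0.4742739  0.15944995 0.06204909]
```

arm_command(
  rows=[
    [60,[-0.17,0.95,0],[0,0,0.44]],
    [60,[-0.17,0.95,0],[0,0,0.44]],
    [60,[-0.17,0.95,0],[0,0,0.44]],
    [60,[-0.17,0.95,0],[0,0,0.44]],
    [60,[-0.17,0.95,0],[0,0,0.44]],
    [60,[-0.17,0.95,0],[0,0,0.44]],
    [60,[-0.17,0.95,0],[0,0,0.44]],
    [60,[-0.17,0.95,0],[0,0,0.44]],
  ],
)

```text
time: 4.87
tool_pos: [0.5225, -0.0035, 0.2443]
tool_rot: [-0.002, 0.961, 0.277, -0.001]
contact_force: [-0.4, -0.9, -0.1]
gripper_width: 0.697
grasp_force: 0.0
```

arm_command(
  rows=[
    [60,[-0.17,0.575,0],[0,0,0.3]],
    [60,[-0.17,0.575,0],[0,0,0.3]],
    [60,[-0.17,0.575,0],[0,0,0.3]],
    [60,[-0.17,0.575,0],[0,0,0.3]],
    [60,[-0.17,0.575,0],[0,0,0.3]],
    [60,[-0.17,0.575,0],[0,0,0.3]],
    [60,[-0.17,0.575,0],[0,0,0.3]],
    [60,[-0.17,0.575,0],[0,0,0.3]],
  ],
)

```text
time: 5.53
tool_pos: [0.4736, 0.1624, 0.2452]
tool_rot: [-0.0, 0.871, 0.49, -0.001]
contact_force: [-0.0, 0.0, 0.7]
gripper_width: 0.702
grasp_force: 0.0
```

```bash
python3 - <<'E'
from h import *
s=monitor.state();print(s['tool_pos'],s['tool_rot'])
f=grab('wrist'); cv2.imwrite('pics/w1.png',f['color'][...,::-1])
P=cloud(f).reshape(-1,3)
q=P[(P[:,2]>.075)&(P[:,2]<.095)&(abs(P[:,0]-.473)<.08)&(abs(P[:,1]-.163)<.08)]
print(len(q))
if len(q)>20: print(cv2.minAreaRect(q[:,:2].astype(np.float32)*1000),np.median(q[:,2]))
E
```

```text
[0.47356873 0.16235993 0.24522177] [-2.20982796e-05  8.71472220e-01  4.90443970e-01 -9.39454627e-04]
1943
((472.55548095703125, 162.9260711669922), (100.97366333007812, 11.538504600524902), 58.94841003417969) 0.08401145066258822
```

View pics/w1.png

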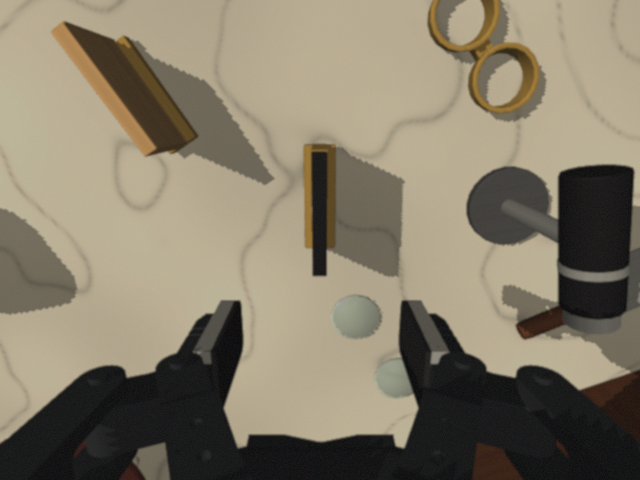

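Wrist view: ebony is centred under the gripper at (320,210), and the measured pose agrees with the earlier estimate. Descending to grasp it.

arm_command(
  rows=[
    [50,[-0.003,0.002,-0.12],[0,0,0]],
    [50,[-0.003,0.002,-0.24],[0,0,0]],
    [50,[-0.003,0.002,-0.36],[0,0,0]],
    [50,[-0.003,0.002,-0.45],[0,0,0]],
    [50,[-0.003,0.002,-0.54],[0,0,0]],
    [50,[-0.003,0.002,-0.62],[0,0,0]],
    [50,[-0.003,0.002,-0.667],[0,0,0]],
    [50,[-0.003,0.002,-0.667],[0,0,0]],
    [2,[-0.003,0.002,-0.667],[0,0,0]],
    [2,[-0.003,0.002,-0.667],[0,0,0]],
    [2,[-0.003,0.002,-0.667],[0,0,0]],
    [2,[-0.003,0.002,-0.667],[0,0,0]],
  ],
)

```text
time: 6.58
tool_pos: [0.4741, 0.1638, 0.048]
tool_rot: [0.001, 0.871, 0.491, 0.001]
contact_force: [-0.1, -1.5, 3.5]
gripper_width: 0.131
grasp_force: 61.2
```

```bash
python3 - <<'E'
from h import *
f=dict(np.load('/tmp/wrist.npz')); P=cloud(f).reshape(-1,3)
q=P[(P[:,2]>.14)&(P[:,2]<.16)&(P[:,0]>.57)&(P[:,0]<.68)&(P[:,1]>-.02)&(P[:,1]<.14)]
print(len(q),cv2.minAreaRect(q[:,:2].astype(np.float32)*1000),q[:,2].max())
v=cv2.fitLine(q[:,:2].astype(np.float32),cv2.DIST_L2,0,1e-4,1e-4).ravel(); print(v,np.degrees(np.arctan2(v[1],v[0])))
print(monitor.state()['gripper_width']*85,monitor.state()['grasp_force'])
E
```

```text
9849 ((621.1244506835938, 60.030723571777344), (108.36627197265625, 38.228240966796875), 67.88668823242188) 0.15688967087860503
[0.36981675 0.9291047  0.6190919  0.06755767] 68.29568
11.146920206583209 61.161017417907715
```

arm_command(
  rows=[
    [2,[0,0,0.05],[0,0,0]],
    [2,[0,0,0.14],[0,0,0]],
    [2,[0,0,0.25],[0,0,0]],
    [2,[0,0,0.36],[0,0,0]],
    [2,[0,0,0.47],[0,0,0]],
    [2,[0,0,0.58],[0,0,0]],
    [2,[0,0,0.67],[0,0,0]],
    [2,[0,0,0.69],[0,0,0]],
    [2,[0,0,0.69],[0,0,0]],
  ],
)

```text
time: 7.33
tool_pos: [0.4738, 0.1641, 0.2558]
tool_rot: [0.001, 0.871, 0.491, 0.002]
contact_force: [-0.2, -0.1, -4.2]
gripper_width: 0.132
grasp_force: 60.4
```

arm_command(
  rows=[
    [2,[0.02,-0.06,0],[0,0,-0.05]],
    [2,[0.05,-0.14,0],[0,0,-0.12]],
    [2,[0.08,-0.22,0],[0,0,-0.19]],
    [2,[0.11,-0.3,0],[0,0,-0.26]],
    [2,[0.14,-0.38,0],[0,0,-0.33]],
    [2,[0.17,-0.46,0],[0,0,-0.4]],
    [2,[0.2,-0.54,0],[0,0,-0.47]],
    [2,[0.23,-0.62,0],[0,0,-0.54]],
    [2,[0.26,-0.7,0],[0,0,-0.61]],
    [2,[0.28,-0.76,0],[0,0,-0.68]],
    [2,[0.303,-0.81,0],[0,0,-0.75]],
    [2,[0.303,-0.81,0],[0,0,-0.8]],
  ],
)

```text
time: 8.33
tool_pos: [0.5628, -0.0816, 0.2488]
tool_rot: [0.0, 0.993, -0.119, -0.003]
contact_force: [-0.7, 0.2, -4.9]
gripper_width: 0.13
grasp_force: 60.5
```

arm_command(
  rows=[
    [2,[0.005,0.005,-0.08],[0,0,-0.05]],
    [2,[0.005,0.005,-0.16],[0,0,-0.092]],
    [2,[0.005,0.005,-0.24],[0,0,-0.092]],
    [2,[0.005,0.005,-0.32],[0,0,-0.092]],
    [2,[0.005,0.005,-0.38],[0,0,-0.092]],
    [2,[0.005,0.005,-0.385],[0,0,-0.092]],
    [2,[0.005,0.005,-0.385],[0,0,-0.092]],
    [2,[0.005,0.005,-0.385],[0,0,-0.092]],
  ],
)

```text
time: 9.0
tool_pos: [0.5648, -0.0775, 0.1371]
tool_rot: [-0.0, 0.982, -0.186, -0.001]
contact_force: [0.4, -0.4, -3.2]
gripper_width: 0.137
grasp_force: 60.3
```

```bash
python3 - <<'E'
from h import *
s=monitor.state();print(s['tool_pos'],s['tool_rot'],np.abs(s['joint_vel']).max(),s['joint_pos'])
for n in ['scene','side']: grab(n)
from m import *
f=F['scene'];cv2.imwrite('pics/v1.png',np.hstack([cv2.resize(F[n]['color'][100:420,a:a+300],(375,400)) for n,a in (('scene',200),('side',170))])[...,::-1])
E
```

```text
[ 0.56477237 -0.07749457  0.13711174] [-3.84750054e-05  9.82486083e-01 -1.86335183e-01 -5.42576056e-04] 0.03635726053568467 [-2.66888742e-01  1.54253514e-04  1.82800809e+00 -9.74438562e-06
  1.31451814e+00  1.67877146e+00]
```

View pics/v1.png

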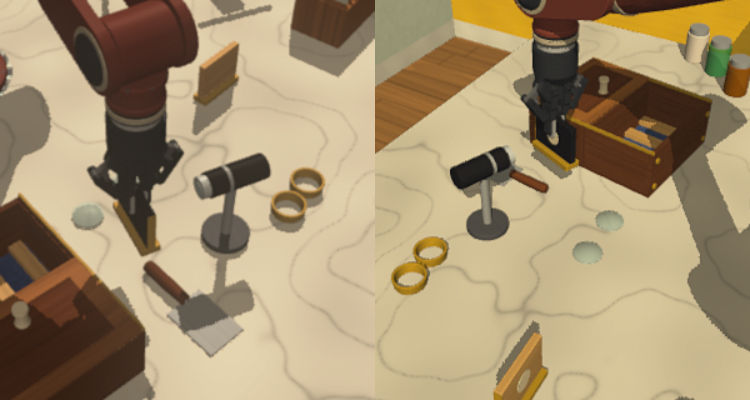

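Ebony hangs upright before the lens, with its disc toward the lens (composite 555,138). I'll hold it still, then turn it.

arm_command(
  rows=[
    [2,[0,0,0],[0,0,0]],
    [2,[0,0,0],[0,0,0]],
    [2,[0,0,0],[0,0,0]],
    [2,[0,0,0],[0,0,0]],
    [2,[0,0,0],[0,0,0]],
    [2,[0,0,0],[0,0,0]],
    [2,[0,0,0],[0,0,0]],
    [2,[0,0,0],[0,0,0]],
    [2,[0,0,0],[0,0,0]],
    [2,[0,0,0],[0,0,0]],
    [2,[0,0,0],[0,0,0]],
    [2,[0,0,0],[0,0,0]],
  ],
)

```text
time: 10.1
tool_pos: [0.5651, -0.0776, 0.1377]
tool_rot: [0.0, 0.982, -0.186, -0.0]
contact_force: [-0.1, -0.1, -3.5]
gripper_width: 0.133
grasp_force: 60.3
```

arm_command(
  rows=[
    [2,[0,0,0],[0,0,0.05]],
    [2,[0,0,0],[0,0,0.12]],
    [2,[0,0,0],[0,0,0.19]],
    [2,[0,0,0],[0,0,0.26]],
    [2,[0,0,0],[0,0,0.33]],
    [2,[0,0,0],[0,0,0.4]],
    [2,[0,0,0],[0,0,0.47]],
    [2,[0,0,0],[0,0,0.54]],
    [2,[0,0,0],[0,0,0.61]],
    [2,[0,0,0],[0,0,0.68]],
    [2,[0,0,0],[0,0,0.74]],
    [2,[0,0,0],[0,0,0.8]],
  ],
)

```text
time: 11.1
tool_pos: [0.5651, -0.0776, 0.1377]
tool_rot: [-0.0, 0.903, 0.429, -0.0]
contact_force: [-0.2, 1.2, -3.5]
gripper_width: 0.131
grasp_force: 60.4
```

arm_command(
  rows=[
    [2,[0,0,0],[0,0,0.06]],
    [2,[0,0,0],[0,0,0.12]],
    [2,[0,0,0],[0,0,0.17]],
    [2,[0,0,0],[0,0,0.2]],
    [2,[0,0,0],[0,0,0.2]],
    [2,[0,0,0],[0,0,0.2]],
    [2,[0,0,0],[0,0,0.2]],
    [2,[0,0,0],[0,0,0.2]],
    [2,[0,0,0],[0,0,0.2]],
  ],
)

```text
time: 11.85
tool_pos: [0.5651, -0.0776, 0.1377]
tool_rot: [0.0, 0.827, 0.563, 0.0]
contact_force: [-0.6, 0.7, -4.4]
gripper_width: 0.13
grasp_force: 60.5
```

arm_command(
  rows=[
    [2,[0,0,0],[0,0,0]],
    [2,[0,0,0],[0,0,0]],
    [2,[0,0,0],[0,0,0]],
    [2,[0,0,0],[0,0,0]],
    [2,[0,0,0],[0,0,0]],
    [2,[0,0,0],[0,0,0]],
    [2,[0,0,0],[0,0,0]],
    [2,[0,0,0],[0,0,0]],
    [2,[0,0,0],[0,0,0]],
    [2,[0,0,0],[0,0,0]],
  ],
)

```text
time: 12.68
tool_pos: [0.5651, -0.0776, 0.1377]
tool_rot: [-0.0, 0.827, 0.563, -0.0]
contact_force: [-0.1, -0.5, -4.1]
gripper_width: 0.134
grasp_force: 60.5
```

arm_command(
  rows=[
    [2,[0,0,0],[0,0,0.05]],
    [2,[0,0,0],[0,0,0.12]],
    [2,[0,0,0],[0,0,0.19]],
    [2,[0,0,0],[0,0,0.26]],
    [2,[0,0,0],[0,0,0.33]],
    [2,[0,0,0],[0,0,0.4]],
    [2,[0,0,0],[0,0,0.47]],
    [2,[0,0,0],[0,0,0.54]],
    [2,[0,0,0],[0,0,0.61]],
    [2,[0,0,0],[0,0,0.68]],
    [2,[0,0,0],[0,0,0.74]],
    [2,[0,0,0],[0,0,0.8]],
  ],
)

```text
time: 13.68
tool_pos: [0.5651, -0.0776, 0.1377]
tool_rot: [-0.0, 0.336, 0.942, 0.0]
contact_force: [0.1, 0.6, -3.4]
gripper_width: 0.133
grasp_force: 60.4
```

arm_command(
  rows=[
    [2,[0,0,0],[0,0,0.06]],
    [2,[0,0,0],[0,0,0.12]],
    [2,[0,0,0],[0,0,0.17]],
    [2,[0,0,0],[0,0,0.2]],
    [2,[0,0,0],[0,0,0.2]],
    [2,[0,0,0],[0,0,0.2]],
    [2,[0,0,0],[0,0,0.2]],
    [2,[0,0,0],[0,0,0.2]],
    [2,[0,0,0],[0,0,0.2]],
  ],
)

```text
time: 14.43
tool_pos: [0.5651, -0.0776, 0.1377]
tool_rot: [-0.0, 0.187, 0.982, -0.0]
contact_force: [-0.2, 0.4, -4.4]
gripper_width: 0.136
grasp_force: 60.4
```

arm_command(
  rows=[
    [2,[0,0,0],[0,0,0]],
    [2,[0,0,0],[0,0,0]],
    [2,[0,0,0],[0,0,0]],
    [2,[0,0,0],[0,0,0]],
    [2,[0,0,0],[0,0,0]],
    [2,[0,0,0],[0,0,0]],
    [2,[0,0,0],[0,0,0]],
    [2,[0,0,0],[0,0,0]],
    [2,[0,0,0],[0,0,0]],
    [2,[0,0,0],[0,0,0]],
  ],
)

```text
time: 15.27
tool_pos: [0.5651, -0.0776, 0.1377]
tool_rot: [-0.0, 0.186, 0.982, -0.0]
contact_force: [0.3, 0.1, -4.5]
gripper_width: 0.132
grasp_force: 60.4
```

All three ebony views are done. Ebony goes into slot0.

arm_command(
  rows=[
    [2,[0,0,0.1],[0,0,0]],
    [2,[0,0,0.2],[0,0,0.05]],
    [2,[-0.03,-0.08,0.21],[0,0,0.1]],
    [2,[-0.07,-0.18,0.21],[0,0,0.149]],
    [2,[-0.12,-0.28,0.21],[0,0,0.149]],
    [2,[-0.17,-0.39,0.21],[0,0,0.149]],
    [2,[-0.22,-0.5,0.21],[0,0,0.149]],
    [2,[-0.27,-0.61,0.21],[0,0,0.149]],
    [2,[-0.31,-0.72,0.21],[0,0,0.149]],
    [2,[-0.35,-0.82,0.21],[0,0,0.149]],
    [2,[-0.37,-0.864,0.21],[0,0,0.149]],
    [2,[-0.37,-0.864,0.21],[0,0,0.149]],
  ],
)

```text
time: 16.27
tool_pos: [0.4527, -0.3396, 0.2008]
tool_rot: [-0.0, 0.072, 0.997, -0.001]
contact_force: [-0.0, 0.3, -4.4]
gripper_width: 0.131
grasp_force: 60.5
```

```bash
python3 - <<'E'
from h import *
s=monitor.state();print(s['tool_pos'],s['tool_rot'])
f=grab('wrist'); cv2.imwrite('pics/w2.png',f['color'][...,::-1])
P=cloud(f).reshape(-1,3)
a=np.radians(-8); R=np.array([[np.cos(a),np.sin(a)],[-np.sin(a),np.cos(a)]])
u=(P[:,:2]-[.4623,-.2795])@R.T
for x0 in (-.05,-.03,0,.03,.05):
  k=(abs(u[:,0]-x0)<.006)&(P[:,2]>.016)&(P[:,2]<.024); y=np.sort(u[k,1])
  g=np.split(y,np.where(np.diff(y)>.006)[0]+1); print(x0,[(round(e[0]*1000,1),round(e[-1]*1000,1)) for e in g if len(e)>5])
E
```

```text
[ 0.45273544 -0.33961045  0.20078559] [-1.65902015e-04  7.24434197e-02  9.97372342e-01 -5.79348901e-04]
-0.05 [(np.float64(-107.2), np.float64(-106.8)), (np.float64(-98.7), np.float64(-77.0)), (np.float64(-41.0), np.float64(-19.3)), (np.float64(16.7), np.float64(39.0)), (np.float64(74.5), np.float64(97.5)), (np.float64(104.0), np.float64(105.9))]
-0.03 [(np.float64(-323.7), np.float64(-320.4)), (np.float64(-107.1), np.float64(-106.6)), (np.float64(-98.6), np.float64(-76.8)), (np.float64(-40.7), np.float64(-18.8)), (np.float64(16.9), np.float64(39.4)), (np.float64(74.3), np.float64(97.5)), (np.float64(104.3), np.float64(106.2))]
0 [(np.float64(-106.9), np.float64(-106.6)), (np.float64(-98.8), np.float64(-89.7)), (np.float64(-35.3), np.float64(-18.8)), (np.float64(16.9), np.float64(39.4)), (np.float64(74.7), np.float64(97.7)), (np.float64(104.1), np.float64(106.1))]
0.03 [(np.float64(-106.7), np.float64(-106.3)), (np.float64(-98.5), np.float64(-89.8)), (np.float64(-35.6), np.float64(-18.6)), (np.float64(17.2), np.float64(39.6)), (np.float64(74.8), np.float64(97.5)), (np.float64(104.6), np.float64(106.1))]
0.05 [(np.float64(-106.5), np.float64(-106.3)), (np.float64(-98.3), np.float64(-90.1)), (np.float64(-36.1), np.float64(-18.5)), (np.float64(17.3), np.float64(39.6)), (np.float64(75.2), np.float64(98.1)), (np.float64(104.8), np.float64(106.4))]
```

View pics/w2.png

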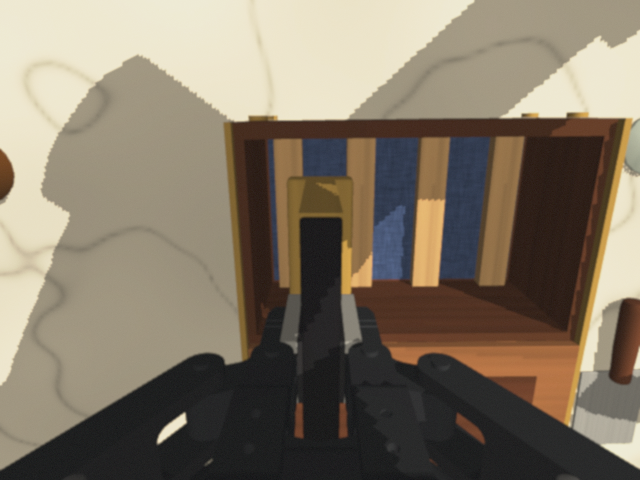

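arm_command(
  rows=[
    [2,[0,0,0],[0,0,0]],
    [2,[0,0,0],[0,0,0]],
    [2,[0,0,0],[0,0,0]],
  ],
)

```text
time: 16.57
tool_pos: [0.4547, -0.3356, 0.2006]
tool_rot: [-0.0, 0.069, 0.998, 0.0]
contact_force: [-0.2, -0.3, -3.8]
gripper_width: 0.13
grasp_force: 60.5
```

```bash
python3 - <<'E'
from h import *
s=monitor.state();print(s['tool_pos'],s['tool_rot'])
P=cloud(grab('wrist')).reshape(-1,3); T=s['tool_pos']
k=(abs(P[:,0]-T[0])<.075)&(abs(P[:,1]-T[1])<.05)
q=P[k&(P[:,2]>T[2]-.042)&(P[:,2]<T[2]-.03)]; print('foot',len(q),cv2.minAreaRect(q[:,:2].astype(np.float32)*1000),np.percentile(q[:,2],[5,50,95]))
b=P[k&(abs(P[:,2]-T[2]-.036)<.004)];print('top',len(b),cv2.minAreaRect(b[:,:2].astype(np.float32)*1000),np.median(b[:,2]))
E
```

```text
[ 0.45467572 -0.33557925  0.20060393] [-3.75152746e-06  6.94772248e-02  9.97583517e-01  2.04021747e-04]
foot 2776 ((433.7299499511719, -334.079833984375), (30.121885299682617, 57.23642349243164), 82.12527465820312) [0.16337038 0.16468397 0.165892  ]
top 10318 ((442.87890625, -334.9922180175781), (37.91722106933594, 75.08956909179688), 61.48890686035156) 0.2367848263953367
```

arm_command(
  rows=[
    [2,[-0.001,-0.004,-0.08],[0,0,0]],
    [2,[-0.001,-0.004,-0.17],[0,0,0]],
    [2,[-0.001,-0.004,-0.26],[0,0,0]],
    [2,[-0.001,-0.004,-0.33],[0,0,0]],
    [2,[-0.001,-0.004,-0.38],[0,0,0]],
    [2,[-0.001,-0.004,-0.41],[0,0,0]],
    [2,[-0.001,-0.004,-0.43],[0,0,0]],
    [2,[-0.001,-0.004,-0.45],[0,0,0]],
    [2,[-0.001,-0.004,-0.465],[0,0,0]],
    [2,[-0.001,-0.004,-0.475],[0,0,0]],
    [2,[-0.001,-0.004,-0.475],[0,0,0]],
  ],
)

```text
time: 17.53
tool_pos: [0.4539, -0.338, 0.0582]
tool_rot: [0.0, 0.07, 0.998, -0.0]
contact_force: [-0.5, 0.8, -3.7]
gripper_width: 0.134
grasp_force: 60.5
```

arm_command(
  rows=[
    [2,[0,0,-0.006],[0,0,0]],
    [2,[0,0,-0.007],[0,0,0]],
    [16,[0,0,-0.007],[0,0,0]],
    [34,[0,0,-0.007],[0,0,0]],
    [34,[0,0,-0.007],[0,0,0]],
    [34,[0,0,0.03],[0,0,0]],
    [34,[0,0,0.13],[0,0,0]],
    [34,[0,0,0.26],[0,0,0]],
    [34,[0,0,0.39],[0,0,0]],
    [34,[0,0,0.52],[0,0,0]],
    [34,[0,0,0.62],[0,0,0]],
    [34,[0,0,0.62],[0,0,0]],
  ],
)

```text
time: 18.53
tool_pos: [0.4567, -0.3408, 0.2553]
tool_rot: [0.006, 0.07, 0.997, -0.005]
contact_force: [0.2, -0.8, 0.7]
gripper_width: 0.396
grasp_force: 0.0
```

```bash
python3 - <<'E'
from h import *
f=grab('wrist'); P=cloud(f).reshape(-1,3); s=monitor.state(); print(s['tool_pos'],s['tool_rot'])
a=np.radians(-7.7); R=np.array([[np.cos(a),np.sin(a)],[-np.sin(a),np.cos(a)]])
def cab(p): return (np.asarray(p)-[.4622,-.2805])@R.T
b=P[(abs(P[:,2]-.092)<.005)&(np.abs(cab(P[:,:2])-[0,-.058])<[.06,.025]).all(1)]
r=cv2.minAreaRect(b[:,:2].astype(np.float32)*1000);print(len(b),r,np.median(b[:,2]),cab(np.array(r[0])/1000))
for n in ['scene','side']: grab(n)
from m import *
m=(P[:,0]>.3)&(P[:,0]<.5)&(P[:,1]>.2)&(P[:,1]<.45)&(P[:,2]>.02)&(P[:,2]<.1)
for s in (0,1): print(cv2.minAreaRect(P[m&(src==s)][:,:2].astype(np.float32)*1000))
E
```

```text
[ 0.45578142 -0.33987268  0.25137857] [ 0.00438736  0.07035681  0.99750542 -0.00368752]
1926 ((454.8758544921875, -339.3401794433594), (12.050124168395996, 100.30562591552734), 82.27686309814453) 0.09210834941725554 [ 0.00062567 -0.05929096]
((389.9295959472656, 319.9737243652344), (17.224130630493164, 109.27364349365234), 0.49786558747291565)
((388.61810302734375, 321.3707275390625), (14.452851295471191, 102.06364440917969), 1.0383530855178833)
```

Ebony stands in slot0, 1.3 mm off the middle line with its top at 92 mm. Boxwood hasn't moved, so I'll go to it next.

arm_command(
  rows=[
    [50,[0,1,0],[0,0,-0.45]],
    [50,[0,1,0],[0,0,-0.45]],
    [50,[0,1,0],[0,0,-0.45]],
    [50,[0,1,0],[0,0,-0.45]],
    [50,[0,1,0],[0,0,-0.45]],
    [50,[0,1,0],[0,0,-0.45]],
    [50,[0,1,0],[0,0,-0.45]],
    [50,[0,1,0],[0,0,-0.45]],
    [50,[0,1,0],[0,0,-0.45]],
  ],
)

```text
time: 19.43
tool_pos: [0.4526, -0.0343, 0.2422]
tool_rot: [-0.002, 0.409, 0.913, 0.0]
contact_force: [-0.5, -0.3, -0.2]
gripper_width: 0.586
grasp_force: 0.0
```

arm_command(
  rows=[
    [50,[-0.2,1,0],[0,0,-0.45]],
    [50,[-0.2,1,0],[0,0,-0.45]],
    [50,[-0.2,1,0],[0,0,-0.45]],
    [50,[-0.2,1,0],[0,0,-0.45]],
    [50,[-0.2,1,0],[0,0,-0.45]],
    [50,[-0.2,1,0],[0,0,-0.45]],
    [50,[-0.2,1,0],[0,0,-0.45]],
    [50,[-0.2,1,0],[0,0,-0.45]],
    [50,[-0.2,1,0],[0,0,-0.45]],
    [50,[-0.2,1,0],[0,0,-0.45]],
    [50,[-0.2,1,0],[0,0,-0.45]],
  ],
)

```text
time: 20.35
tool_pos: [0.3934, 0.2615, 0.2427]
tool_rot: [-0.0, 0.701, 0.713, -0.002]
contact_force: [0.9, -0.0, -0.1]
gripper_width: 0.589
grasp_force: 0.0
```

arm_command(
  rows=[
    [50,[-0.02,0.19,0],[0,0,0]],
    [50,[-0.02,0.19,0],[0,0,0]],
    [50,[-0.02,0.19,0],[0,0,0]],
    [50,[-0.02,0.19,0],[0,0,0]],
    [50,[-0.02,0.19,0],[0,0,0]],
  ],
)

```text
time: 20.77
tool_pos: [0.3883, 0.3173, 0.2437]
tool_rot: [0.0, 0.702, 0.712, -0.001]
contact_force: [-0.6, 0.6, 0.5]
gripper_width: 0.586
grasp_force: 0.0
```

```bash
python3 - <<'E'
from h import *
f=grab('wrist'); P=cloud(f).reshape(-1,3); s=monitor.state(); print(s['tool_pos'],s['tool_rot'])
b=P[(abs(P[:,2]-.084)<.005)&(abs(P[:,0]-.39)<.1)&(abs(P[:,1]-.32)<.1)]
r=cv2.minAreaRect(b[:,:2].astype(np.float32)*1000);print(len(b),r,np.median(b[:,2]))
E
```

```text
[0.38830762 0.31740264 0.24386088] [ 1.94748222e-04  7.02094551e-01  7.12083583e-01 -4.17777591e-04]
1972 ((389.4850158691406, 319.7023620605469), (12.119357109069824, 100.88762664794922), 1.2333168983459473) 0.08400176110407997
```

arm_command(
  rows=[
    [50,[0.004,0.007,-0.12],[0,0,0]],
    [50,[0.004,0.007,-0.24],[0,0,0]],
    [50,[0.004,0.007,-0.36],[0,0,0]],
    [50,[0.004,0.007,-0.45],[0,0,0]],
    [50,[0.004,0.007,-0.54],[0,0,0]],
    [50,[0.004,0.007,-0.62],[0,0,0]],
    [50,[0.004,0.007,-0.656],[0,0,0]],
    [50,[0.004,0.007,-0.656],[0,0,0]],
    [2,[0.004,0.007,-0.656],[0,0,0]],
    [2,[0.004,0.007,-0.656],[0,0,0]],
    [2,[0.004,0.007,-0.656],[0,0,0]],
    [2,[0.004,0.007,-0.656],[0,0,0]],
  ],
)

```text
time: 21.82
tool_pos: [0.3904, 0.3218, 0.0496]
tool_rot: [0.0, 0.701, 0.713, 0.002]
contact_force: [-1.3, -0.6, 4.2]
gripper_width: 0.133
grasp_force: 59.6
```

arm_command(
  rows=[
    [2,[0,0,0],[0,0,0]],
    [2,[0,0,0.05],[0,0,0]],
    [2,[0,0,0.14],[0,0,0]],
    [2,[0,0,0.25],[0,0,0]],
    [2,[0,0,0.36],[0,0,0]],
    [2,[0,0,0.47],[0,0,0]],
    [2,[0,0,0.58],[0,0,0]],
    [2,[0,0,0.67],[0,0,0]],
    [2,[0,0,0.69],[0,0,0]],
    [2,[0,0,0.69],[0,0,0]],
  ],
)

```text
time: 22.65
tool_pos: [0.3898, 0.3217, 0.2565]
tool_rot: [0.001, 0.701, 0.713, 0.002]
contact_force: [-0.4, 0.5, -3.7]
gripper_width: 0.132
grasp_force: 59.2
```

arm_command(
  rows=[
    [2,[0.02,-0.05,0],[0,0,-0.05]],
    [2,[0.05,-0.12,0],[0,0,-0.11]],
    [2,[0.08,-0.19,0],[0,0,-0.18]],
    [2,[0.11,-0.26,0],[0,0,-0.24]],
    [2,[0.14,-0.33,0],[0,0,-0.3]],
    [2,[0.17,-0.39,0],[0,0,-0.36]],
    [2,[0.2,-0.45,0],[0,0,-0.42]],
    [2,[0.23,-0.52,0],[0,0,-0.48]],
    [2,[0.25,-0.58,0],[0,0,-0.54]],
    [2,[0.27,-0.63,0],[0,0,-0.59]],
    [2,[0.29,-0.667,0],[0,0,-0.62]],
  ],
)

```text
time: 23.57
tool_pos: [0.4747, 0.1196, 0.2504]
tool_rot: [-0.0, 0.954, 0.3, -0.003]
contact_force: [0.3, -0.8, -4.3]
gripper_width: 0.136
grasp_force: 59.0
```

arm_command(
  rows=[
    [2,[0.02,-0.05,0],[0,0,-0.06]],
    [2,[0.05,-0.12,0],[0,0,-0.12]],
    [2,[0.08,-0.19,0],[0,0,-0.18]],
    [2,[0.11,-0.26,0],[0,0,-0.24]],
    [2,[0.14,-0.33,0],[0,0,-0.3]],
    [2,[0.17,-0.39,0],[0,0,-0.36]],
    [2,[0.2,-0.45,0],[0,0,-0.42]],
    [2,[0.23,-0.52,0],[0,0,-0.48]],
    [2,[0.25,-0.58,0],[0,0,-0.54]],
    [2,[0.27,-0.63,0],[0,0,-0.59]],
    [2,[0.29,-0.667,0],[0,0,-0.63]],
    [2,[0.29,-0.667,0],[0,0,-0.63]],
  ],
)

```text
time: 24.57
tool_pos: [0.5627, -0.0808, 0.2512]
tool_rot: [0.0, 0.982, -0.189, -0.002]
contact_force: [0.2, 0.3, -5.0]
gripper_width: 0.134
grasp_force: 59.1
```

arm_command(
  rows=[
    [2,[0,0,0],[0,0,0]],
    [2,[0,0,0],[0,0,0]],
    [2,[0,0,0],[0,0,0]],
  ],
)

```text
time: 24.82
tool_pos: [0.5625, -0.0782, 0.2534]
tool_rot: [-0.0, 0.982, -0.186, -0.001]
contact_force: [-0.6, 0.0, -3.1]
gripper_width: 0.132
grasp_force: 59.1
```

arm_command(
  rows=[
    [2,[0.008,0,-0.08],[0,0,0]],
    [2,[0.008,0,-0.16],[0,0,0]],
    [2,[0.008,0,-0.24],[0,0,0]],
    [2,[0.008,0,-0.32],[0,0,0]],
    [2,[0.008,0,-0.37],[0,0,0]],
    [2,[0.008,0,-0.38],[0,0,0]],
    [2,[0.008,0,-0.38],[0,0,0]],
    [2,[0.008,0,-0.38],[0,0,0]],
    [2,[0.008,0,-0.38],[0,0,0]],
  ],
)

```text
time: 25.57
tool_pos: [0.5667, -0.0792, 0.1426]
tool_rot: [0.0, 0.982, -0.187, 0.002]
contact_force: [-0.7, -0.2, -4.5]
gripper_width: 0.132
grasp_force: 58.9
```

arm_command(
  rows=[
    [2,[0,0,0],[0,0,0]],
    [2,[0,0,0],[0,0,0]],
    [2,[0,0,0],[0,0,0]],
    [2,[0,0,0],[0,0,0]],
    [2,[0,0,0],[0,0,0]],
    [2,[0,0,0],[0,0,0]],
    [2,[0,0,0],[0,0,0]],
    [2,[0,0,0],[0,0,0]],
    [2,[0,0,0],[0,0,0]],
    [2,[0,0,0],[0,0,0]],
    [2,[0,0,0],[0,0,0]],
    [2,[0,0,0],[0,0,0]],
  ],
)

```text
time: 26.57
tool_pos: [0.5654, -0.0791, 0.1404]
tool_rot: [0.0, 0.982, -0.187, -0.0]
contact_force: [-1.3, -0.1, -4.6]
gripper_width: 0.128
grasp_force: 58.9
```

arm_command(
  rows=[
    [2,[0,0,0],[0,0,0.05]],
    [2,[0,0,0],[0,0,0.12]],
    [2,[0,0,0],[0,0,0.19]],
    [2,[0,0,0],[0,0,0.26]],
    [2,[0,0,0],[0,0,0.33]],
    [2,[0,0,0],[0,0,0.4]],
    [2,[0,0,0],[0,0,0.47]],
    [2,[0,0,0],[0,0,0.54]],
    [2,[0,0,0],[0,0,0.61]],
    [2,[0,0,0],[0,0,0.68]],
    [2,[0,0,0],[0,0,0.74]],
    [2,[0,0,0],[0,0,0.8]],
  ],
)

```text
time: 27.57
tool_pos: [0.5654, -0.0791, 0.1404]
tool_rot: [-0.0, 0.904, 0.428, 0.0]
contact_force: [0.5, 0.2, -3.5]
gripper_width: 0.134
grasp_force: 59.0
```

arm_command(
  rows=[
    [2,[0,0,0],[0,0,0.06]],
    [2,[0,0,0],[0,0,0.12]],
    [2,[0,0,0],[0,0,0.17]],
    [2,[0,0,0],[0,0,0.2]],
    [2,[0,0,0],[0,0,0.2]],
    [2,[0,0,0],[0,0,0.2]],
    [2,[0,0,0],[0,0,0.2]],
    [2,[0,0,0],[0,0,0.2]],
    [2,[0,0,0],[0,0,0.2]],
  ],
)

```text
time: 28.32
tool_pos: [0.5654, -0.0791, 0.1404]
tool_rot: [-0.0, 0.827, 0.562, -0.0]
contact_force: [-0.0, 0.1, -3.6]
gripper_width: 0.127
grasp_force: 59.0
```

arm_command(
  rows=[
    [2,[0,0,0],[0,0,0]],
    [2,[0,0,0],[0,0,0]],
    [2,[0,0,0],[0,0,0]],
    [2,[0,0,0],[0,0,0]],
    [2,[0,0,0],[0,0,0]],
    [2,[0,0,0],[0,0,0]],
    [2,[0,0,0],[0,0,0]],
    [2,[0,0,0],[0,0,0]],
    [2,[0,0,0],[0,0,0]],
    [2,[0,0,0],[0,0,0]],
  ],
)

```text
time: 29.15
tool_pos: [0.5654, -0.0791, 0.1404]
tool_rot: [0.0, 0.827, 0.562, 0.0]
contact_force: [1.0, -1.1, -4.8]
gripper_width: 0.127
grasp_force: 59.0
```

arm_command(
  rows=[
    [2,[0,0,0],[0,0,0.05]],
    [2,[0,0,0],[0,0,0.12]],
    [2,[0,0,0],[0,0,0.19]],
    [2,[0,0,0],[0,0,0.26]],
    [2,[0,0,0],[0,0,0.33]],
    [2,[0,0,0],[0,0,0.4]],
    [2,[0,0,0],[0,0,0.47]],
    [2,[0,0,0],[0,0,0.54]],
    [2,[0,0,0],[0,0,0.61]],
    [2,[0,0,0],[0,0,0.68]],
    [2,[0,0,0],[0,0,0.74]],
    [2,[0,0,0],[0,0,0.8]],
  ],
)

```text
time: 30.15
tool_pos: [0.5654, -0.0791, 0.1404]
tool_rot: [-0.0, 0.336, 0.942, 0.0]
contact_force: [0.4, -0.4, -4.1]
gripper_width: 0.133
grasp_force: 59.0
```

arm_command(
  rows=[
    [2,[0,0,0],[0,0,0.06]],
    [2,[0,0,0],[0,0,0.12]],
    [2,[0,0,0],[0,0,0.17]],
    [2,[0,0,0],[0,0,0.2]],
    [2,[0,0,0],[0,0,0.2]],
    [2,[0,0,0],[0,0,0.2]],
    [2,[0,0,0],[0,0,0.2]],
    [2,[0,0,0],[0,0,0.2]],
    [2,[0,0,0],[0,0,0.2]],
  ],
)

```text
time: 30.9
tool_pos: [0.5654, -0.0791, 0.1404]
tool_rot: [0.0, 0.187, 0.982, -0.0]
contact_force: [0.4, -0.6, -4.0]
gripper_width: 0.133
grasp_force: 59.0
```

arm_command(
  rows=[
    [2,[0,0,0],[0,0,0]],
    [2,[0,0,0],[0,0,0]],
    [2,[0,0,0],[0,0,0]],
    [2,[0,0,0],[0,0,0]],
    [2,[0,0,0],[0,0,0]],
    [2,[0,0,0],[0,0,0]],
    [2,[0,0,0],[0,0,0]],
    [2,[0,0,0],[0,0,0]],
    [2,[0,0,0],[0,0,0]],
    [2,[0,0,0],[0,0,0]],
  ],
)

```text
time: 31.73
tool_pos: [0.5654, -0.0791, 0.1404]
tool_rot: [-0.0, 0.187, 0.982, -0.0]
contact_force: [0.8, 0.4, -5.1]
gripper_width: 0.134
grasp_force: 59.0
```

arm_command(
  rows=[
    [2,[0,0,0.1],[0,0,0]],
    [2,[0,0,0.2],[0,0,0.05]],
    [2,[-0.05,-0.07,0.21],[0,0,0.1]],
    [2,[-0.11,-0.16,0.21],[0,0,0.149]],
    [2,[-0.18,-0.26,0.21],[0,0,0.149]],
    [2,[-0.25,-0.36,0.21],[0,0,0.149]],
    [2,[-0.3,-0.44,0.21],[0,0,0.149]],
    [2,[-0.318,-0.48,0.21],[0,0,0.149]],
    [2,[-0.318,-0.48,0.21],[0,0,0.149]],
    [2,[-0.318,-0.48,0.21],[0,0,0.149]],
    [2,[-0.318,-0.48,0.21],[0,0,0.149]],
    [2,[-0.318,-0.48,0.21],[0,0,0.149]],
  ],
)

```text
time: 32.73
tool_pos: [0.4704, -0.2223, 0.2034]
tool_rot: [0.0, 0.071, 0.998, 0.0]
contact_force: [0.2, 0.6, -4.7]
gripper_width: 0.132
grasp_force: 59.7
```

```bash
python3 - <<'E'
from h import *
s=monitor.state();print(s['tool_pos'],s['tool_rot'])
P=cloud(grab('wrist')).reshape(-1,3); T=s['tool_pos']
k=(abs(P[:,0]-T[0])<.075)&(abs(P[:,1]-T[1])<.05)
q=P[k&(P[:,2]>T[2]-.044)&(P[:,2]<T[2]-.03)]; r=cv2.minAreaRect(q[:,:2].astype(np.float32)*1000); print('foot',len(q),r)
a=np.radians(-7.7); R=np.array([[np.cos(a),np.sin(a)],[-np.sin(a),np.cos(a)]])
u=(P[:,:2]-[.4622,-.2805])@R.T
c=(np.array(r[0])/1000-[.4622,-.2805])@R.T; print('foot cab',c, 'x range',((q[:,:2]-[.4622,-.2805])@R.T)[:,0].min())
for x0 in (-.055,-.04):
  k=(abs(u[:,0]-x0)<.006)&(P[:,2]>.016)&(P[:,2]<.024); y=np.sort(u[k,1])
  g=np.split(y,np.where(np.diff(y)>.006)[0]+1); print(x0,[(round(float(e[0])*1000,1),round(float(e[-1])*1000,1)) for e in g if len(e)>5])
E
```

```text
[ 0.47043273 -0.22232637  0.20336311] [4.03976373e-05 7.05579403e-02 9.97507666e-01 1.75703021e-04]
foot 2793 ((450.13543701171875, -220.8299560546875), (30.116674423217773, 57.71074295043945), 82.01070404052734)
foot cab [-0.01995074  0.05751553] x range -0.048815777542823006
-0.055 [(-106.6, -104.8), (-98.2, -75.2), (-64.7, -53.0), (-40.2, -17.4), (18.3, 40.4), (76.3, 98.4), (106.1, 106.5)]
-0.04 [(-106.9, -104.8), (-97.8, -84.9), (-53.9, -17.4), (18.3, 40.3), (76.3, 98.1), (106.1, 106.5)]
```

arm_command(
  rows=[
    [2,[0,0.003,-0.08],[0,0,0]],
    [2,[0,0.003,-0.17],[0,0,0]],
    [2,[0,0.003,-0.26],[0,0,0]],
    [2,[0,0.003,-0.33],[0,0,0]],
    [2,[0,0.003,-0.38],[0,0,0]],
    [2,[0,0.003,-0.41],[0,0,0]],
    [2,[0,0.003,-0.43],[0,0,0]],
    [2,[0,0.003,-0.45],[0,0,0]],
    [2,[0,0.003,-0.465],[0,0,0]],
    [2,[0,0.003,-0.479],[0,0,0]],
    [2,[0,0.003,-0.479],[0,0,0]],
  ],
)

```text
time: 33.7
tool_pos: [0.47, -0.2222, 0.0595]
tool_rot: [-0.0, 0.071, 0.997, 0.0]
contact_force: [-0.4, 0.0, -3.4]
gripper_width: 0.129
grasp_force: 59.6
```

arm_command(
  rows=[
    [2,[0,0,-0.006],[0,0,0]],
    [2,[0,0,-0.007],[0,0,0]],
    [16,[0,0,-0.007],[0,0,0]],
    [34,[0,0,-0.007],[0,0,0]],
    [34,[0,0,-0.007],[0,0,0]],
    [34,[0,0,0.03],[0,0,0]],
    [34,[0,0,0.13],[0,0,0]],
    [34,[0,0,0.26],[0,0,0]],
    [34,[0,0,0.39],[0,0,0]],
    [34,[0,0,0.52],[0,0,0]],
    [34,[0,0,0.62],[0,0,0]],
    [34,[0,0,0.62],[0,0,0]],
  ],
)

```text
time: 34.7
tool_pos: [0.4733, -0.2243, 0.2564]
tool_rot: [0.007, 0.071, 0.997, -0.004]
contact_force: [0.2, -0.8, 1.0]
gripper_width: 0.396
grasp_force: 0.0
```

```bash
python3 - <<'E'
from h import *
f=grab('wrist'); s=monitor.state(); print(s['tool_pos'],s['tool_rot'])
cv2.imwrite('pics/w3.png',f['color'][...,::-1]); sc=grab('scene'); cv2.imwrite('pics/s3.png',np.hstack([cv2.resize(x['color'],(400,300)) for x in (f,sc)])[...,::-1])
a=np.radians(-7.7); R=np.array([[np.cos(a),np.sin(a)],[-np.sin(a),np.cos(a)]])
def cab(p): return (np.asarray(p)-[.4622,-.2805])@R.T
for n,fr in (('wrist',f),('scene',sc)):
  P=cloud(fr).reshape(-1,3)
  for y in (-.058,.058):
    b=P[(abs(P[:,2]-.092)<.0055)&(np.abs(cab(P[:,:2])-[0,y])<[.06,.025]).all(1)]
    if len(b)>50: r=cv2.minAreaRect(b[:,:2].astype(np.float32)*1000);print(n,len(b),r,np.median(b[:,2]),cab(np.array(r[0])/1000))
  k=P[(P[:,2]>.125)&(P[:,2]<.15)&(np.abs(cab(P[:,:2])-[.115,0])<.05).all(1)]
  if len(k): print('knob',cv2.minAreaRect(k[:,:2].astype(np.float32)*1000))
E
```

```text
[ 0.47220735 -0.22360089  0.25248126] [ 0.00485609  0.07112166  0.99745209 -0.00273198]
wrist 2159 ((455.033935546875, -339.0115966796875), (12.808802604675293, 100.92520904541016), 81.96353149414062) 0.09189380440029034 [ 0.0007383  -0.05894416]
wrist 1947 ((471.56927490234375, -223.84835815429688), (11.94340705871582, 101.07057189941406), 82.22511291503906) 0.09210026156125277 [0.00169426 0.05739618]
scene 408 ((454.75653076171875, -338.673828125), (12.509766578674316, 102.50442504882812), 81.76787567138672) 0.09186319136596965 [ 0.00041814 -0.05864661]
scene 363 ((471.635009765625, -222.9679718017578), (13.152012825012207, 101.86570739746094), 81.77349090576172) 0.09160270305796607 [0.00164144 0.05827743]
knob ((575.7911987304688, -294.603515625), (19.890634536743164, 19.995380401611328), 46.2569694519043)
```

View pics/s3.png

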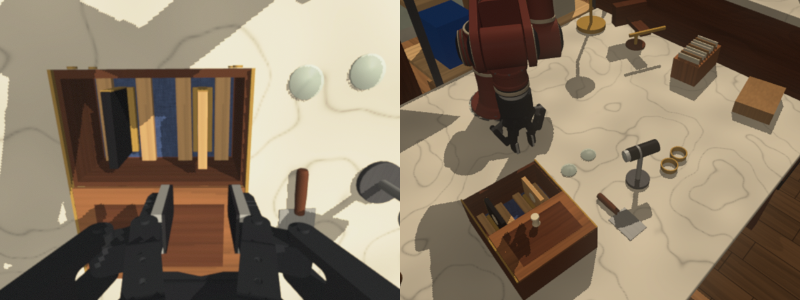

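Both boards stand in their slots: black at wrist (115,125), pale at (202,130). There is no lacquer board on the table. Now to shut the door.

arm_command(
  rows=[
    [60,[0.35,-0.242,0],[0,0,0]],
    [60,[0.35,-0.242,0],[0,0,0]],
    [60,[0.35,-0.242,0],[0,0,0]],
    [60,[0.35,-0.242,0],[0,0,0]],
    [60,[0.35,-0.242,0],[0,0,0]],
    [60,[0.35,-0.242,0],[0,0,0]],
    [60,[0.35,-0.242,0],[0,0,0]],
    [60,[0.35,-0.242,0],[0,0,0]],
  ],
)

```text
time: 35.47
tool_pos: [0.5742, -0.2941, 0.2463]
tool_rot: [0.0, 0.071, 0.997, -0.0]
contact_force: [0.1, 0.5, 0.7]
gripper_width: 0.705
grasp_force: 0.0
```

arm_command(
  rows=[
    [60,[0.003,-0.001,-0.1],[0,0,0]],
    [60,[0.003,-0.001,-0.2],[0,0,0]],
    [60,[0.003,-0.001,-0.3],[0,0,0]],
    [60,[0.003,-0.001,-0.39],[0,0,0]],
    [60,[0.003,-0.001,-0.414],[0,0,0]],
    [60,[0.003,-0.001,-0.414],[0,0,0]],
    [10,[0.003,-0.001,-0.414],[0,0,0]],
    [10,[0.003,-0.001,-0.414],[0,0,0]],
    [10,[0.003,-0.001,-0.414],[0,0,0]],
    [10,[0.003,-0.001,-0.414],[0,0,0]],
    [10,[0.003,-0.001,-0.414],[0,0,0]],
  ],
)

```text
time: 36.38
tool_pos: [0.5776, -0.2949, 0.125]
tool_rot: [0.002, 0.071, 0.997, 0.0]
contact_force: [-0.2, 4.3, 6.9]
gripper_width: 0.206
grasp_force: 58.4
```

arm_command(
  rows=[
    [10,[-0.04,0.005,0],[0,0,0]],
    [10,[-0.09,0.012,0],[0,0,0]],
    [10,[-0.14,0.019,0],[0,0,0]],
    [10,[-0.19,0.026,0],[0,0,0]],
    [10,[-0.24,0.032,0],[0,0,0]],
    [10,[-0.29,0.039,0],[0,0,0]],
    [10,[-0.34,0.046,0],[0,0,0]],
    [10,[-0.39,0.053,0],[0,0,0]],
    [10,[-0.43,0.058,0],[0,0,0]],
    [10,[-0.455,0.062,0],[0,0,0]],
    [10,[-0.466,0.063,0],[0,0,0]],
    [10,[-0.466,0.063,0],[0,0,0]],
  ],
)

```text
time: 37.38
tool_pos: [0.4373, -0.2759, 0.1249]
tool_rot: [0.002, 0.071, 0.997, 0.0]
contact_force: [-1.0, 6.7, 8.7]
gripper_width: 0.209
grasp_force: 60.0
```

Release, rise clear, and check.

arm_command(
  rows=[
    [10,[-0.005,0.001,0],[0,0,0]],
    [10,[-0.005,0.001,0],[0,0,0]],
    [60,[-0.005,0.001,0],[0,0,0]],
    [60,[-0.005,0.001,0],[0,0,0]],
    [60,[-0.005,0.001,0],[0,0,0]],
    [60,[-0.005,0.001,0.1],[0,0,0]],
    [60,[-0.005,0.001,0.2],[0,0,0]],
    [60,[-0.005,0.001,0.3],[0,0,0]],
    [60,[-0.005,0.001,0.42],[0,0,0]],
    [60,[-0.005,0.001,0.5],[0,0,0]],
    [60,[-0.005,0.001,0.5],[0,0,0]],
    [60,[-0.005,0.001,0.5],[0,0,0]],
  ],
)

```text
time: 38.38
tool_pos: [0.4353, -0.2767, 0.2737]
tool_rot: [0.002, 0.071, 0.997, -0.001]
contact_force: [-0.1, 0.5, -0.0]
gripper_width: 0.704
grasp_force: 0.0
```

```bash
python3 - <<'E'
from h import *
a=np.radians(-7.7); R=np.array([[np.cos(a),np.sin(a)],[-np.sin(a),np.cos(a)]])
def cab(p): return (np.asarray(p)-[.4622,-.2805])@R.T
fs=[grab(n) for n in ('scene','wrist','side')]
for f in fs:
  P=cloud(f).reshape(-1,3); u=cab(P[:,:2]); k=(P[:,2]>.13)&(P[:,2]<.146)&(np.abs(u-[-.03,0])<.04).all(1)
  if k.sum()>10: print(cv2.minAreaRect(u[k].astype(np.float32)*1000))
cv2.imwrite('pics/end.png',np.hstack([cv2.resize(f['color'],(400,300)) for f in (fs[0],fs[2])])[...,::-1])
E
```

```text
((-28.222036361694336, 1.7169914245605469), (20.339969635009766, 21.596675872802734), 46.927642822265625)
((-28.249794006347656, 0.26572227478027344), (20.178421020507812, 20.670143127441406), 47.23190689086914)
((-27.333633422851562, 3.6625146865844727), (19.636960983276367, 20.253000259399414), 40.82158279418945)
```

View pics/end.png

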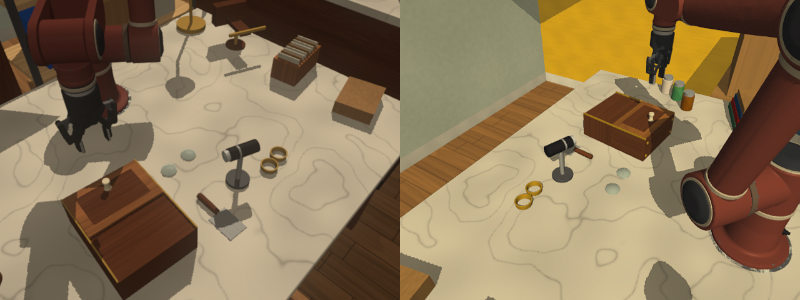

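The door is shut to within about 2 mm, with the knob at scene (105,184). The bystanders look unmoved and the robot is clear, so I'm handing in.

```bash
python3 -c "
from plant import manip; print(manip.job_done())"
```

```text
the job is handed in; nothing more can be done
None
```

The job is handed in, with no verdict returned: ebony and boxwood were each shown front, capped end and back, and now stand in slot0 and slot2; the door measured about 2 mm from shut, and no lacquer board was seen on the table.

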